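# Third hand at the bottle station

## Robot

A 7-joint arm with a two-finger parallel gripper is mounted at the origin on a cart in front of the work surface, level with it; the furniture and walls round the work are solid. World frame = base frame: x ahead of the robot, y to its left, z up, the work surface at z = 0. Lengths are in m, angles in rad, forces in N, time in s.
With the tool pointing down it reaches from about 0.425 to 0.95 m from the base axis. Payload 16.7 kg.
Tool frame: the origin (TCP) lies midway between the tips of the shut fingers; the grasp point (between the pads) lies robot.tcp_to_grasp behind it (robot.tcp_to_grasp is the distance from the TCP to the grasp point, in m); z points along the fingers, x is the direction in which the jaws open and shut, and the axes are right-handed (so a half turn about z gives the same grasp; the last joint's range is limited). The gripper opens to 94 mm and grips with 3 to 60 N. Pads are 16 mm wide; open, the fingers measure 119 mm over their backs; the gripper's body (75 mm by 177 mm) begins 78 mm behind the grasp point.
Start: joints at [1.143, 0.426, 0.074, 1.606, -0.034, 1.111, -0.067], TCP at [0.186, -0.649, 0.181] pointing down, gripper open.
Joint ranges: [-2.85, 2.85], [-0.5, 2.14], [-1.23, 1.37], [0.21, 2.46], [-1.02, 4.16], [0.16, 2.05], [-2.73, 2.73]. Speed limits (rad/s): [1.89, 1.89, 2.39, 2.39, 3.01, 3.01, 3.01].

## Interface

Orientations are given as a 3x3 rotation matrix whose columns are the frame's x, y, z axes.
In Python, from workcell import telemetry, capture, order, robot gives the robot as it stands.
- The arm moves only by the tool send_rows, never from a script. Its argument "increments" is a list of rows, each an object of numbers: "dx", "dy", "dz": the shift along the tool's x, y, z in mm; "ax", "ay", "az": the turn, a rotation vector about the tool's x, y, z in rad. A call has 1 to 20 rows; each row shifts and turns the commanded pose from where the row before left it, along the tool's axes as they then stand; what a row does not reach is not made up. A row lasts 1/8 s, in which the tool goes at most 62.5 mm and 10.7 degrees, less where a joint would pass 70% of its speed; a pose out of reach is approached as far as the arm can. A call with a gripper value outside its range is refused whole. "gripper" is the opening, from 0 (shut) to 1 (fully open), set as the call begins (left out, the last holds). The fingers move at their own pace and stop on an object; "grip_force" is the grip in N (left out, the last holds). Time passes only in rows, so rows that do not move let the fingers close. It gives the time, the measured TCP pose, the force and the opening at its end, in the units of the state.
- telemetry.get_state(): the state, without advancing time (a new reading comes with each control period).
- capture(name): name is "side" or "top"; returns a dict with "img" (384x512x3 uint8, red, green, blue), "range_z" (384x512 float32, m along the optical axis (not along the pixel's ray), 0 where there is no reading), "fx", "fy", "cx", "cy" (pixels), "camera_from_world" (4x4, takes a point from world to camera coordinates). Camera axes: x right, y up, looking along -z (the intrinsics and any distortion apply to the point x, -y, -z); pixel columns grow to the right and rows downward; lengths in m; the calibration is good to about 2 mm. A picture is of the moment at which its call begins.
- order.job_done(): hands the job in, once; it reports no verdict.
The state is a dict: "time_s": time; "q": joint angles; "dq": joint speeds; "effort": joint torques, N m; "ee_pos": TCP position; "tcp_rot": TCP orientation; "contact_force": force on the tool from outside, world axes, zero at the start; "torque": the same for the moment, N m; "opening": finger opening in m.
Only numpy, scipy, OpenCV 4.12 (cv2) and the standard library are available. Lean on these libraries where they do the work, as an engineer would, in place of code of your own. Each camera call takes 0.05 s, during which the arm holds its last target.

## Task

Of the two brown bottles at the front of the worktop take the taller, turn it so that its label faces the reader of the bottle station, and stand it upright on the worktop in the station's V-shaped rest. Press it into the V steadily with about 6 N, so that the sprung V is pushed back about half of its travel and never hard against its end stops, and finish while you are still holding it pressed like that, for a colleague who will strap it in. Leave the other things where they are.

Things in the scene. Friction and masses are not known exactly. Their poses are not given: they have to be found in the camera images.
- tall_bottle: The taller of the two brown bottles at the front left of the worktop (not the pair at the back), white label, screw cap: body 54 mm in diameter from 0 to 79 mm, flat shoulder, then cap 38 mm in diameter from 79 to 104 mm; about 0.2 kg, loose. Origin at the centre of its underside, z up; the middle of the label is on its -x side. It can be taken by the cap or round the body.
- label (a point): The middle of the tall bottle's label: 27 mm from its axis on its -x side, 35 mm above its underside.
- short_bottle: The shorter brown bottle at the front left, 44 mm in diameter and 86 mm high, a bystander to be left alone. Origin at the centre of its underside. The two bottles may have changed places.
- station: Bottle station, fixed. Origin on the worktop under the tall bottle's axis when this just touches the slack V; +x is the way to press, z up. The V (120 degrees, 15 to 70 mm high) opens to -x, ends 17 mm beyond the origin, 24 mm to each side. Post block from x = 70, 80 mm high. Foot plate 8 mm high: x 45 to 115, y -118 to 50 mm, and a leg x -55 to 50, y -118 to -70 under the reader.
- vpad (a joint): How far the sprung V is pushed back along the station's +x: 0 slack, 0.020 m at its end stops. Stiffness 600 N/m without preload, so 0.010 m means 6 N; the tall bottle's axis is then at x = +10 mm in the station's frame.
- v_apex (a point): The inner corner of the V at half its height (42.5 mm): 31 mm on the +x side of the station's origin when slack; it moves with the V.
- reader: Label reader, a grey block 40 x 46 mm, 70 mm high, on the station's leg, with a dark window in one face. Origin at the middle of its underside at worktop level, 95 mm from the station's origin; +x points out of the window to the station's origin, z up. The label faces it when the bottle's +x points the same way as the reader's +x.
- reader_window (a point): The middle of the reader's window, 20 mm on the +x side of the reader's origin, 45 mm up.
- timer: A white timer lying flat, 70 x 64 x 17 mm, a bystander. Origin at the centre of its underside.
- petri_dish: A petri dish, 87 mm in diameter, 14 mm high, a bystander. Origin at the centre of its underside.
- marker: A marker pen lying flat, 17 x 136 x 18 mm, long along its y, a bystander. Origin at the centre of its underside.
Things that resemble listed ones, but are neither listed nor needed, are in the scene too. What is shaped like the tall_bottle but purple is not meant.

How it is judged:
By the outcome, as a careful person would: the job done as asked, in the order asked, and still so for the second after the job is handed in, while the arm keeps its last pose, push and grip.
It also fails if it takes over 35 s, if anything falls off the work surface, if the arm or the gripper's body presses on something with over 40 N, if the wrist force passes 120 N, or if a joint passes its speed limit or range.

## Working session

There is one attempt and no reset: what is moved stays moved. The work goes in short steps, Python scripts to look and compute and a tool call to move; the robot and the scene stay as the last step left them, time stands still between calls to the robot, and variables do not carry over. Pictures are saved under pics/ and viewed, and the job is handed in when it is done.

Besides the shell and the picture viewer there is one more tool, called in YAML: its name, and indented under it one key for each argument. send_rows: Moves the arm, as the interface text tells. Its arguments: {"type":"object","properties":{"increments":{"type":"array","items":{"type":"object","properties":{"dx":{"type":"number"},"dy":{"type":"number"},"dz":{"type":"number"},"ax":{"type":"number"},"ay":{"type":"number"},"az":{"type":"number"}}}},"gripper":{"type":"number"},"grip_force":{"type":"number"}},"required":["increments"]}

```bash
ls; mkdir -p pics
python3 - <<'E'
from workcell import telemetry, capture, order, robot
import cv2,numpy as np
print(telemetry.get_state()); print(robot.tcp_to_grasp)
for n in("top","side"):
    c=capture(n); print(n,c['fx'],c['fy'],c['cx'],c['cy'],c['camera_from_world'],c.keys())
    np.savez(f'{n}0.npz',**c)
    cv2.imwrite(f'pics/{n}0.png',c['img'][:,:,::-1])
E
```

```text
pics
{'time_s': 0.0, 'q': array([ 1.14248946,  0.42672484,  0.07383216,  1.60664253, -0.03410832,
        1.11075941, -0.06712915]), 'dq': array([-0.00073251,  0.00107787, -0.000485  , -0.00079708, -0.00085111,
       -0.00172034, -0.00080441]), 'effort': array([-4.34539770e-04, -9.35809422e+01,  3.66614833e+00, -4.54208279e+01,
       -4.88905166e-02,  1.98430382e-02,  1.32004388e-04]), 'ee_pos': array([ 0.18561518, -0.64848003,  0.18016416]), 'tcp_rot': array([[ 2.75161848e-01, -9.61397824e-01, -4.26469600e-04],
       [-9.61397076e-01, -2.75162167e-01,  1.20192356e-03],
       [-1.27287499e-03,  7.92831196e-05, -9.99999187e-01]]), 'contact_force': array([ 0.89934896,  0.22553015, -0.01112311]), 'torque': array([0.06533788, 0.04350902, 0.0271667 ]), 'opening': 0.09388531657558856}
0.0188
top 451.41113102568835 451.41113102568835 258.6484551745908 199.56192584217627 [[-0.01915291 -0.99981157  0.00315943  0.31380265]
 [ 0.99384861 -0.01869374  0.10915803 -0.52861075]
 [-0.1090784   0.00523069  0.99401939 -1.17808197]
 [ 0.          0.          0.          1.        ]] dict_keys(['img', 'range_z', 'fx', 'fy', 'cx', 'cy', 'camera_from_world'])
side 497.6199247119048 497.6199247119048 249.47614718258112 193.96866244659032 [[-0.89859122 -0.43855699 -0.01419828  0.62256616]
 [ 0.2536945  -0.54567019  0.79867587  0.00941745]
 [-0.35801246  0.71408109  0.60159394 -1.47448719]
 [ 0.          0.          0.          1.        ]] dict_keys(['img', 'range_z', 'fx', 'fy', 'cx', 'cy', 'camera_from_world'])
```

View pics/top0.png

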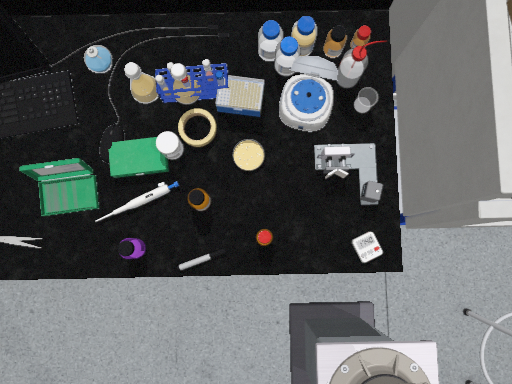

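View pics/side0.png

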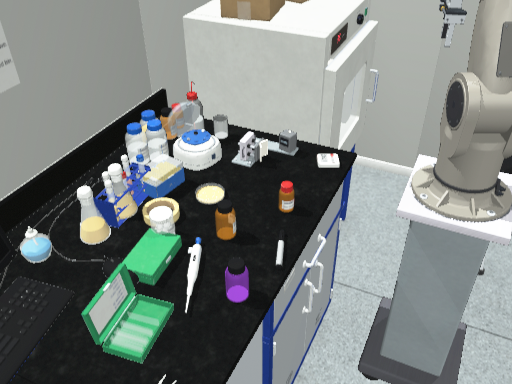

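Top view: candidates are the brown bottle with the dark cap (200,200), the brown one with the red cap (264,238), the purple one (132,249, excluded) and the back brown pair (335,42), (361,40, excluded). The station is at about (345,160), the reader (371,192).

```bash
cat > h.py <<'E'
import numpy as np,cv2
def load(n): return dict(np.load(n))
def cloud(c):
    v,u=np.mgrid[0:384,0:512]; z=c['range_z'].astype(float)
    x=(u-c['cx'])/c['fx']*z; y=-(v-c['cy'])/c['fy']*z
    P=np.stack([x,y,-z],-1); T=c['camera_from_world']
    W=(P-T[:3,3])@T[:3,:3]; W[z==0]=np.nan
    return W
def crop(c,x0,y0,x1,y1,f,name):
    cv2.imwrite(name,cv2.resize(c['img'][y0:y1,x0:x1,::-1],None,fx=f,fy=f,interpolation=cv2.INTER_CUBIC))
def ray(c,u,v,z):
    T=c['camera_from_world'];R=T[:3,:3];o=-R.T@T[:3,3]
    d=R.T@np.array([(u-c['cx'])/c['fx'],-(v-c['cy'])/c['fy'],-1]); return o+d*(z-o[2])/d[2]
E
python3 - <<'E'
from h import *
t=load('top0.npz');s=load('side0.npz')
crop(t,300,130,400,280,4,'pics/t_st.png');crop(s,205,170,305,250,8,'pics/s_bot.png');crop(s,220,115,350,175,6,'pics/s_st.png');crop(t,170,170,290,260,6,'pics/t_bot.png')
W=cloud(t)
for n,(u0,v0,u1,v1) in dict(dark=(180,180,220,220),red=(250,222,282,255),purple=(115,232,150,265),timer=(345,225,390,270),reader=(355,175,385,210),marker=(175,245,230,275)).items():
    w=W[v0:v1,u0:u1].reshape(-1,3); w=w[np.isfinite(w[:,2])]; print(n,'table',np.median(w[:,2][w[:,2]<.01]),'max z',np.percentile(w[:,2],[95,98,99.5]))
    k=w[w[:,2]>np.percentile(w[:,2],98)-.006]; print(' top bbox',k.min(0),k.max(0),k.mean(0),len(k))
E
```

```text
dark table -0.0007420413921305581 max z [0.10401971 0.10550821 0.10678612]
 top bbox [0.51797442 0.44312802 0.09959854] [0.55394981 0.47888774 0.1077988 ] [0.53634007 0.46156681 0.10375461] 172
red table -0.0007616683171946668 max z [0.08601432 0.0877155  0.08875843]
 top bbox [0.41794077 0.27704373 0.08190511] [0.45067874 0.30751341 0.09102363] [0.43442788 0.29244518 0.08565048] 129
purple table -0.00039892957539814473 max z [0.10458582 0.10574153 0.10753798]
 top bbox [0.39460563 0.61998446 0.09999344] [0.42936785 0.6578127  0.10975544] [0.41210482 0.63794036 0.10368811] 183
timer table -0.0010025219170260791 max z [0.01686074 0.0181148  0.01932186]
 top bbox [ 0.36342161 -0.02341613  0.01212342] [0.44285944 0.05366648 0.02260434] [0.40371182 0.01631718 0.01525932] 493
reader table 0.0005235872067502584 max z [0.07111643 0.07221552 0.07394244]
 top bbox [ 0.52322911 -0.01641563  0.06628411] [0.57338295 0.02920501 0.07501493] [0.5487964  0.00685876 0.06965944] 230
marker table -0.0007853229863552068 max z [0.01606988 0.01800691 0.01980384]
 top bbox [0.35420754 0.39620051 0.01203376] [0.40512717 0.52413919 0.02271905] [0.37936497 0.46142629 0.01546437] 240
```

View pics/t_st.png

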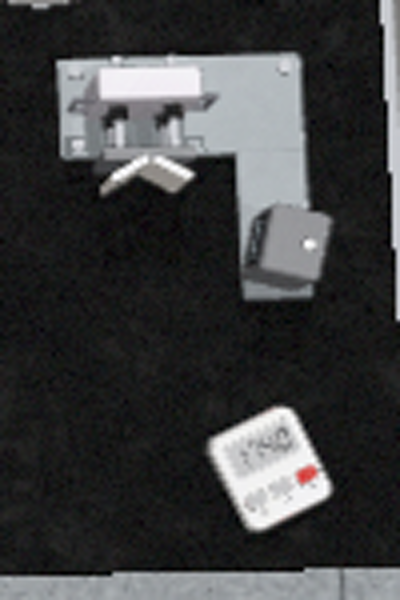

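View pics/s_bot.png

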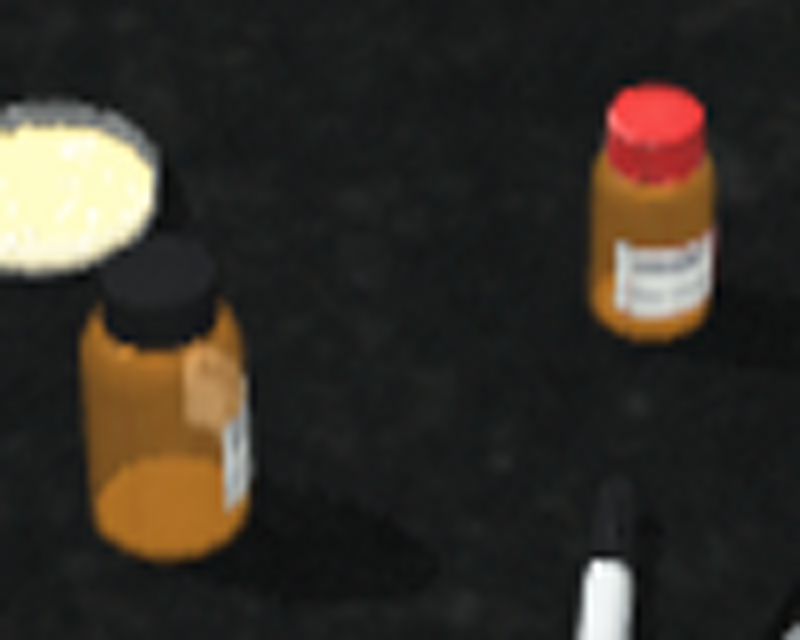

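View pics/s_st.png

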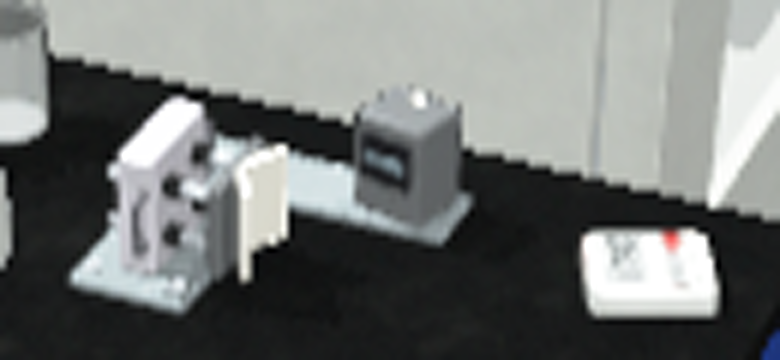

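View pics/t_bot.png

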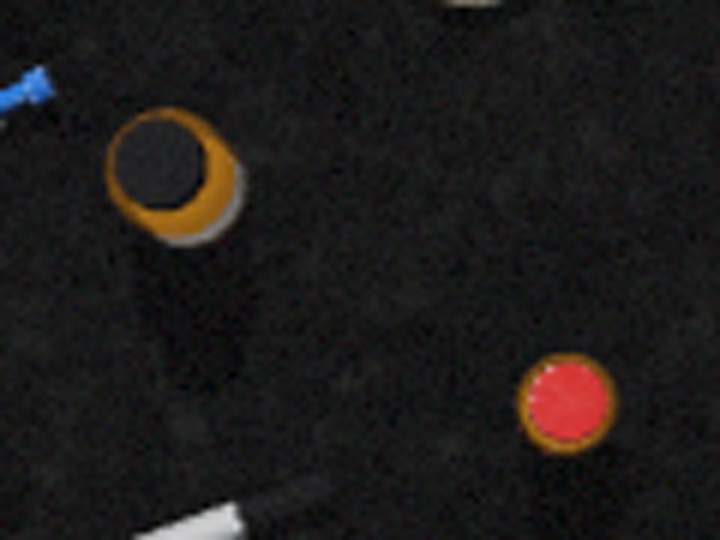

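Run:
```python
from h import *
t=load('top0.npz');s=load('side0.npz')
# plate corners
px=np.array([[56.5,58],[62,158],[302,53],[313,298],[243,300],[238,153]])/4+[300-.375,130-.375]
mod=np.array([[115,50],[45,50],[115,-118],[-55,-118],[-55,-70],[45,-70]])/1e3
w=np.array([ray(t,u,v,.008)[:2] for u,v in px])
def fit(m,w):
    mc,wc=m.mean(0),w.mean(0); H=(m-mc).T@(w-wc); a=np.arctan2(H[0,1]-H[1,0],H[0,0]+H[1,1])
    R=np.array([[np.cos(a),-np.sin(a)],[np.sin(a),np.cos(a)]]); o=wc-R@mc; return a,o,R
a,o,R=fit(mod,w); print('station',np.degrees(a),o); print(((R@mod.T).T+o-w)*1e3)
# cloud fit: plate mask by depth
W=cloud(t)
w_=W[130:215,305:390].reshape(-1,3); ww=w_[np.isfinite(w_[:,2])]
st=lambda p:(p-o)@R
for lo,hi,n in[(.065,.076,'reader/V top'),(.076,.086,'post')]:
    k=ww[(ww[:,2]>lo)&(ww[:,2]<hi)]; q=st(k[:,:2])
    if n=='post': print(n,q.min(0),q.max(0),len(q))
    else:
        r=q[q[:,1]<-.05]; v=q[(q[:,1]>-.04)&(q[:,0]<.06)]
        print('reader',len(r),cv2.minAreaRect((r*1e3).astype(np.float32)),'mean',r.mean(0)); print('V',v.min(0),v.max(0),len(v))
        c=np.array(cv2.minAreaRect((r*1e3).astype(np.float32))[0]); print('dist',np.hypot(*c),'bearing from reader to origin',np.degrees(np.arctan2(-c[1],-c[0])))
# label
C=np.array([.5365,.4615]);rad=.027
def cyl(c,u,v,far=False):
    T=c['camera_from_world'];Rm=T[:3,:3];oo=-Rm.T@T[:3,3]; d=Rm.T@np.array([(u-c['cx'])/c['fx'],-(v-c['cy'])/c['fy'],-1])
    A=d[:2]@d[:2];e=oo[:2]-C;B=2*e@d[:2];D=B*B-4*A*(e@e-rad**2)
    tt=(-B+(1 if far else -1)*np.sqrt(max(D,0)))/2/A; p=oo+d*tt; return D>0,np.degrees(np.arctan2(*(p[:2]-C)[::-1])),p[2]
for u,v,f in[(222,430,0),(223,505,0),(250,380,0),(183,345,1),(185,420,1),(240,425,1)]:
    print('side',u,v,f,cyl(s,205+(u-3.5)/8,170+(v-3.5)/8,f))
for u,v in[(242,170),(242,190),(220,232),(190,243),(168,240),(150,230)]:
    print('top',u,v,cyl(t,170+(u-2.5)/6,170+(v-2.5)/6))
for n,c in(('t',t),('s',s)): T=c['camera_from_world'];print(n,-T[:3,:3].T@T[:3,3])
```

```text
station 0.13042065191552604 [0.57288563 0.09748335]
[[ 0.20680762 -1.05039645]
 [ 0.09282367  0.28957947]
 [ 0.1922284   0.41443892]
 [ 0.00608141 -0.53185481]
 [ 0.36449268 -0.17552669]
 [-0.86243378  1.05375957]]
reader 253 ((-24.154176712036133, -90.92366027832031), (39.50539016723633, 45.088199615478516), 75.94559478759766) mean [-0.02460073 -0.09076598]
V [ 0.01815948 -0.02845094] [0.05994037 0.03005592] 119
dist 94.07728871010086 bearing from reader to origin 75.12279968913477
post [ 0.06928774 -0.03311039] [0.09206872 0.03492814] 198
side 222 430 0 (np.True_, np.float64(158.40821243449864), np.float64(0.05267280836928767))
side 223 505 0 (np.True_, np.float64(156.25703084469552), np.float64(0.020969702307699567))
side 250 380 0 (np.True_, np.float64(-155.05874290326207), np.float64(0.05745133475707831))
side 183 345 1 (np.True_, np.float64(-72.12197975642434), np.float64(0.05036023582664684))
side 185 420 1 (np.True_, np.float64(-70.69860486276124), np.float64(0.01757855304451028))
side 240 425 1 (np.True_, np.float64(-119.66198394373667), np.float64(0.024918416332607052))
top 242 170 (np.True_, np.float64(-76.2354816355284), np.float64(0.01475914674501655))
top 242 190 (np.True_, np.float64(-97.03330631732177), np.float64(0.02094468360010615))
top 220 232 (np.True_, np.float64(-142.94203061630665), np.float64(0.015972456262727253))
top 190 243 (np.True_, np.float64(-172.53748213969905), np.float64(0.021870108963644386))
top 168 240 (np.True_, np.float64(170.98236247615492), np.float64(0.037723336091494364))
top 150 230 (np.True_, np.float64(167.37542472433879), np.float64(0.08312996908150061))
t [0.402866   0.31002399 1.22774699]
s [0.02915854 1.33107299 0.88836044]
```

Run:
```python
from h import *
t=load('top0.npz');s=load('side0.npz')
crop(t,185,183,220,218,16,'pics/t_lab.png');crop(s,210,195,242,245,12,'pics/s_lab.png');
```

```text
(no output)
```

View pics/t_lab.png

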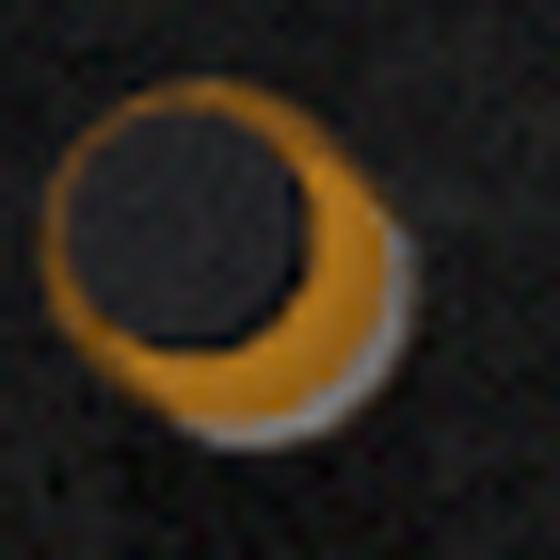

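View pics/s_lab.png

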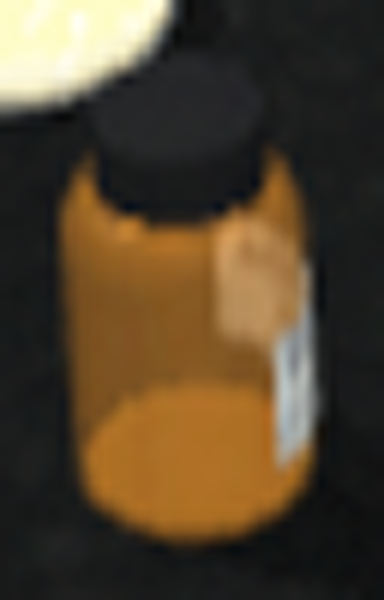

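Dark-capped bottle measures 104 mm with a 38 mm cap, so it is the tall one; the red-capped one is 86 mm. The label edges (side crop, near edge column 222 and far edge column 183) give a label bearing of about -137°. Next I check obstacles on the route.

Run:
```python
from h import *
t=load('top0.npz');s=load('side0.npz')
for n,c in(('t',t),('s',s)):
    W=cloud(c).reshape(-1,3);W=W[np.isfinite(W[:,2])]
    k=W[(W[:,2]>.12)&(W[:,0]>.3)]
    print(n,len(k))
    # occupancy max z by 0.1 cells
    for x in np.arange(.3,1.2,.1):
        print(round(x,1),[ (lambda m: '%.2f'%m[:,2].max() if len(m) else ' -- ')(W[(abs(W[:,0]-x-.05)<.05)&(abs(W[:,1]-y+.05)<.05)]) for y in np.arange(.8,-1.1,-.1)])
    k=W[(W[:,2]>.2)&(W[:,1]<.1)&(W[:,1]>-.5)&(W[:,0]>.35)];print(np.percentile(k,[0,1,5],axis=0),k[:,1].max())
```

```text
t 18651
0.3 ['0.01', '0.11', '0.02', '0.02', '0.01', '0.01', '0.01', '0.02', '0.02', ' -- ', ' -- ', '-0.81', '-0.81', '-0.80', '-0.80', '-0.80', '-0.80', ' -- ', ' -- ']
0.4 ['0.02', '0.11', '0.01', '0.02', '0.09', '0.09', '0.01', '0.02', '0.02', '0.23', '0.23', '0.12', '-0.15', '-0.26', '-0.80', '-0.81', '-0.81', ' -- ', ' -- ']
0.5 ['0.03', '0.03', '0.03', '0.11', '0.01', '0.01', '0.07', '0.08', '0.07', '0.34', '0.33', '-0.68', '-0.24', '-0.24', ' -- ', ' -- ', ' -- ', ' -- ', ' -- ']
0.6 ['0.12', '0.04', '0.09', '0.03', '0.02', '0.02', '0.09', '0.08', '0.01', '0.34', '0.34', '-0.68', ' -- ', ' -- ', ' -- ', ' -- ', ' -- ', ' -- ', ' -- ']
0.7 ['0.04', '0.04', '0.08', '0.07', '0.08', '0.09', '0.10', '0.07', '0.07', '0.34', '0.33', '-0.68', ' -- ', ' -- ', ' -- ', ' -- ', ' -- ', ' -- ', ' -- ']
0.8 ['0.05', '0.16', '0.16', '0.16', '0.13', '0.17', '0.19', '0.20', '0.07', '0.34', '0.36', '-0.68', ' -- ', ' -- ', ' -- ', ' -- ', ' -- ', ' -- ', ' -- ']
0.9 ['0.10', '0.01', '0.01', '0.01', '0.01', '0.14', '0.14', '0.14', '0.18', '0.33', '0.35', '-0.68', ' -- ', ' -- ', ' -- ', ' -- ',
[... 1354 characters left out ...]
0', '0.07', '0.33', '0.40', ' -- ', ' -- ', ' -- ', ' -- ', ' -- ', ' -- ', ' -- ', ' -- ']
0.9 ['0.10', '0.01', '0.01', '0.00', '0.10', '0.14', '0.13', '0.11', '0.17', '0.33', '0.39', '0.34', ' -- ', ' -- ', ' -- ', ' -- ', ' -- ', ' -- ', ' -- ']
1.0 ['0.09', '0.29', '0.55', '0.55', '0.53', '0.50', '0.48', '0.45', '0.42', '0.40', '0.37', '0.35', '0.32', ' -- ', ' -- ', ' -- ', ' -- ', ' -- ', ' -- ']
1.1 [' -- ', '0.28', '0.54', '0.55', '0.53', '0.50', '0.48', '0.45', '0.42', '0.40', '0.37', '0.35', '0.32', ' -- ', ' -- ', ' -- ', ' -- ', ' -- ', ' -- ']
[[ 0.46071156 -0.49990891  0.20000703]
 [ 0.4650168  -0.48529563  0.20234211]
 [ 0.50323218 -0.42682628  0.21166376]] 0.09973981499566177
```

```bash
cat > mv.py <<'E'
# tool-axis increments for a target TCP position and jaw yaw (tool down)
import numpy as np
from scipy.spatial.transform import Rotation as Ro
def goal(yaw):
    c,s=np.cos(yaw),np.sin(yaw); return np.array([[c,s,0],[s,-c,0],[0,0,-1.]])
def delta(R,p,tp,yaw):
    best=None
    for y in(yaw,yaw+np.pi):
        rv=Ro.from_matrix(R.T@goal(y)).as_rotvec()
        if best is None or np.linalg.norm(rv)<np.linalg.norm(best): best=rv
    return R.T@(np.array(tp)-p)*1e3,best
E
python3 - <<'E'
from mv import *
from workcell import telemetry
s=telemetry.get_state()
print(delta(s['tcp_rot'],s['ee_pos'],[.43,0,.2],0))
print(delta(s['tcp_rot'],s['ee_pos'],[.536,.4615,.2],np.radians(-32.4)))
E
```

```text
(array([-556.27996461, -413.39743154,  -19.15446169]), array([-6.78990462e-04,  1.07657375e-03, -1.29205031e+00]))
(array([-970.8004609 , -642.28777588,  -18.6871038 ]), array([-3.35040213e-04,  1.16539467e-03, -7.26563703e-01]))
```

send_rows:
  increments:
    - {"dz":-35,"dx":-10}
    - {"dz":-45,"dx":-25}
    - {"dz":-45,"dx":-30}
    - {"dz":-45,"dx":-30}
    - {"dz":-45,"dx":-30}
    - {"dz":-40,"dx":-25}
    - {"dz":-25,"dx":-15}
    - {}
  gripper: 1

```text
schema error: expected keys dx, dy, dz, ax, ay, az
```

send_rows:
  increments:
    - {"dx":-10,"dy":0,"dz":-35,"ax":0,"ay":0,"az":0}
    - {"dx":-25,"dy":0,"dz":-45,"ax":0,"ay":0,"az":0}
    - {"dx":-30,"dy":0,"dz":-45,"ax":0,"ay":0,"az":0}
    - {"dx":-30,"dy":0,"dz":-45,"ax":0,"ay":0,"az":0}
    - {"dx":-30,"dy":0,"dz":-45,"ax":0,"ay":0,"az":0}
    - {"dx":-25,"dy":0,"dz":-40,"ax":0,"ay":0,"az":0}
    - {"dx":-15,"dy":0,"dz":-25,"ax":0,"ay":0,"az":0}
    - {"dx":0,"dy":0,"dz":0,"ax":0,"ay":0,"az":0}
  gripper: 1

```text
time_s: 1.1
ee_pos: [0.1403, -0.4902, 0.4629]
tcp_rot: [[0.275, -0.961, 0.002], [-0.961, -0.275, -0.003], [0.003, -0.001, -1.0]]
contact_force: [1.0, -0.9, -0.5]
opening: 0.0937
```

send_rows:
  increments:
    - {"dx":-1,"dy":-28,"dz":0,"ax":0,"ay":0,"az":-0.055}
    - {"dx":-3,"dy":-56,"dz":0,"ax":0,"ay":0,"az":-0.11}
    - {"dx":-3,"dy":-56,"dz":0,"ax":0,"ay":0,"az":-0.11}
    - {"dx":-3,"dy":-56,"dz":0,"ax":0,"ay":0,"az":-0.11}
    - {"dx":-3,"dy":-56,"dz":0,"ax":0,"ay":0,"az":-0.11}
    - {"dx":-3,"dy":-56,"dz":0,"ax":0,"ay":0,"az":-0.11}
    - {"dx":-3,"dy":-56,"dz":0,"ax":0,"ay":0,"az":-0.11}
    - {"dx":-3,"dy":-56,"dz":0,"ax":0,"ay":0,"az":-0.11}
    - {"dx":-3,"dy":-56,"dz":0,"ax":0,"ay":0,"az":-0.11}
    - {"dx":-3,"dy":-56,"dz":0,"ax":0,"ay":0,"az":-0.11}
    - {"dx":-3,"dy":-56,"dz":0,"ax":0,"ay":0,"az":-0.11}
    - {"dx":-3,"dy":-56,"dz":0,"ax":0,"ay":0,"az":-0.11}
    - {"dx":-3,"dy":-56,"dz":0,"ax":0,"ay":0,"az":-0.11}
    - {"dx":-3,"dy":-56,"dz":0,"ax":0,"ay":0,"az":-0.11}
    - {"dx":-3,"dy":-56,"dz":0,"ax":0,"ay":0,"az":-0.11}
    - {"dx":-3,"dy":-56,"dz":0,"ax":0,"ay":0,"az":-0.11}
    - {"dx":-3,"dy":-56,"dz":0,"ax":0,"ay":0,"az":-0.11}
    - {"dx":-3,"dy":-56,"dz":0,"ax":0,"ay":0,"az":-0.11}
    - {"dx":-1,"dy":-28,"dz":0,"ax":0,"ay":0,"az":-0.055}
    - {"dx":0,"dy":0,"dz":0,"ax":0,"ay":0,"az":0}

```text
time_s: 3.6
ee_pos: [0.3934, 0.3254, 0.4602]
tcp_rot: [[0.77, 0.639, -0.001], [0.639, -0.77, 0.0], [-0.001, -0.001, -1.0]]
contact_force: [1.4, -1.1, -0.0]
opening: 0.0942
```

Run:
```python
from mv import *
from workcell import telemetry
s=telemetry.get_state()
print(s['q'])
print(delta(s['tcp_rot'],s['ee_pos'],[.5363,.4616,.16],np.radians(-32.4)))
from h import *
for n,z in(('top',.104),('side',.104)):
    c=load(n+'0.npz'); i=c['img'].astype(int)
    # dark cap: dark pixels inside bottle; use depth z>.095
    W=cloud(c); m=(W[...,2]>.099)&(W[...,2]<.112)&(np.hypot(W[...,0]-.536,W[...,1]-.4615)<.03)
    v,u=np.nonzero(m); (cx,cy),r=cv2.minEnclosingCircle(np.stack([u,v],1).astype(np.float32)); print(n,cx,cy,r,ray(c,cx,cy,z),ray(c,u.mean(),v.mean(),z))
```

```text
[ 0.03366273  0.09144691 -0.91207544  1.48083004  0.07125752  1.60534855
 -0.18133099]
(array([197.22732215, -13.30592864, 300.06241878]), array([-2.01730159e-04,  1.37137358e-03,  1.25812816e+00]))
top 195.80630493164062 196.7882843017578 7.526115417480469 [0.53612882 0.46136735 0.104     ] [0.53629041 0.4613566  0.104     ]
side 224.10714721679688 204.0 7.17724609375 [0.53604136 0.46566288 0.104     ] [0.5365969  0.46413325 0.104     ]
```

send_rows:
  increments:
    - {"dx":15,"dy":-1,"dz":20,"ax":0,"ay":0,"az":0}
    - {"dx":30,"dy":-2,"dz":45,"ax":0,"ay":0,"az":0}
    - {"dx":30,"dy":-2,"dz":50,"ax":0,"ay":0,"az":0}
    - {"dx":33,"dy":-2,"dz":50,"ax":0,"ay":0,"az":0}
    - {"dx":33,"dy":-2,"dz":50,"ax":0,"ay":0,"az":0}
    - {"dx":31,"dy":-2,"dz":45,"ax":0,"ay":0,"az":0}
    - {"dx":25,"dy":-2,"dz":40,"ax":0,"ay":0,"az":0}
    - {"dx":0,"dy":0,"dz":0,"ax":0,"ay":0,"az":0.1}
    - {"dx":0,"dy":0,"dz":0,"ax":0,"ay":0,"az":0.15}
    - {"dx":0,"dy":0,"dz":0,"ax":0,"ay":0,"az":0.15}
    - {"dx":0,"dy":0,"dz":0,"ax":0,"ay":0,"az":0.15}
    - {"dx":0,"dy":0,"dz":0,"ax":0,"ay":0,"az":0.15}
    - {"dx":0,"dy":0,"dz":0,"ax":0,"ay":0,"az":0.15}
    - {"dx":0,"dy":0,"dz":0,"ax":0,"ay":0,"az":0.15}
    - {"dx":0,"dy":0,"dz":0,"ax":0,"ay":0,"az":0.15}
    - {"dx":0,"dy":0,"dz":0,"ax":0,"ay":0,"az":0.108}
    - {"dx":0,"dy":0,"dz":0,"ax":0,"ay":0,"az":0}
    - {"dx":0,"dy":0,"dz":0,"ax":0,"ay":0,"az":0}

```text
time_s: 5.85
ee_pos: [0.5392, 0.4582, 0.1595]
tcp_rot: [[0.843, -0.538, -0.001], [-0.538, -0.843, -0.001], [-0.0, 0.001, -1.0]]
contact_force: [0.4, -0.5, 0.3]
opening: 0.0941
```

```bash
cat > st.py <<'E'
import sys
from mv import *
from workcell import telemetry,capture
s=telemetry.get_state()
print(s['time_s'],s['q'].round(3),s['ee_pos'].round(4),'yaw',np.degrees(np.arctan2(s['tcp_rot'][1,0],s['tcp_rot'][0,0])).round(2),s['contact_force'].round(2),s['torque'].round(2),s['opening'])
E
python3 - <<'E'
from st import *
print(delta(s['tcp_rot'],s['ee_pos'],[.5362,.4616,.082],np.radians(-32.4)))
c=capture('side');import cv2
cv2.imwrite('pics/side1.png',cv2.resize(c['img'][120:260,130:330,::-1],None,fx=4,fy=4))
E
```

```text
5.85 [-0.427  0.551 -0.54   1.514  0.297  1.161 -1.589] [0.5392 0.4582 0.1595] yaw -32.56 [ 0.41 -0.49  0.29] [-0.05 -0.09 -0.04] 0.09412505991665525
(array([-4.32832467, -1.40551132, 77.54300576]), array([ 0.00130261,  0.00020312, -0.00281891]))
```

View pics/side1.png

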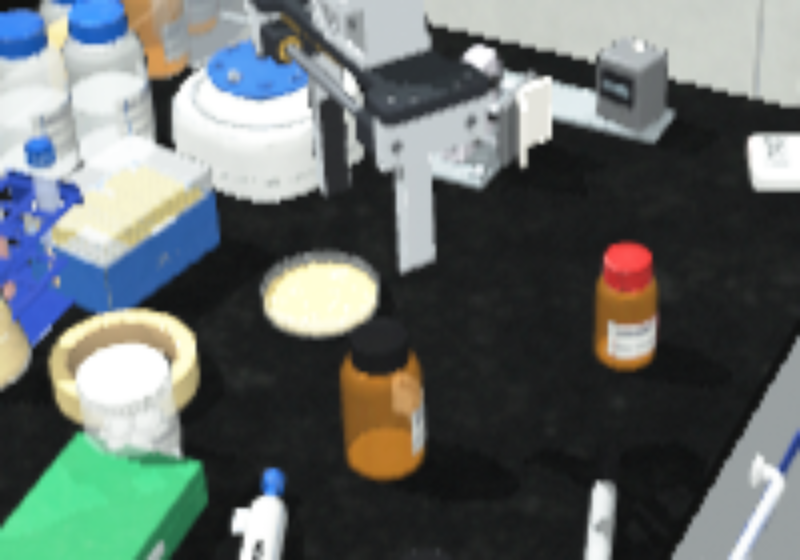

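The open fingers, with tips at (335,190) and (415,265), hover above the cap at (382,330). I descend and close.

send_rows:
  increments:
    - {"dx":-4,"dy":-1.5,"dz":10,"ax":0,"ay":0,"az":0}
    - {"dx":0,"dy":0,"dz":20,"ax":0,"ay":0,"az":0}
    - {"dx":0,"dy":0,"dz":20,"ax":0,"ay":0,"az":0}
    - {"dx":0,"dy":0,"dz":16,"ax":0,"ay":0,"az":0}
    - {"dx":0,"dy":0,"dz":8,"ax":0,"ay":0,"az":0}
    - {"dx":0,"dy":0,"dz":3,"ax":0,"ay":0,"az":0}
    - {"dx":0,"dy":0,"dz":0,"ax":0,"ay":0,"az":0}

```text
time_s: 6.78
ee_pos: [0.5365, 0.4624, 0.0842]
tcp_rot: [[0.842, -0.54, 0.0], [-0.54, -0.842, 0.0], [0.0, -0.0, -1.0]]
contact_force: [0.0, 0.6, 0.2]
opening: 0.0936
```

send_rows:
  increments:
    - {"dx":0,"dy":0,"dz":0,"ax":0,"ay":0,"az":0}
    - {"dx":0,"dy":0,"dz":0,"ax":0,"ay":0,"az":0}
    - {"dx":0,"dy":0,"dz":0,"ax":0,"ay":0,"az":0}
    - {"dx":0,"dy":0,"dz":0,"ax":0,"ay":0,"az":0}
    - {"dx":0,"dy":0,"dz":0,"ax":0,"ay":0,"az":0}
    - {"dx":0,"dy":0,"dz":0,"ax":0,"ay":0,"az":0}
  gripper: 0.2
  grip_force: 45

```text
time_s: 7.52
ee_pos: [0.5364, 0.4622, 0.084]
tcp_rot: [[0.842, -0.54, 0.0], [-0.54, -0.842, 0.0], [-0.0, -0.0, -1.0]]
contact_force: [0.6, -0.7, -0.4]
opening: 0.0372
```

```bash
python3 st.py
```

```text
7.525 [-0.447  0.619 -0.519  1.578  0.341  1.036 -1.631] [0.5364 0.4622 0.084 ] yaw -32.66 [ 0.61 -0.68 -0.41] [-0.07 -0.07 -0.07] 0.03715424770645671
```

send_rows:
  increments:
    - {"dx":0,"dy":0,"dz":-10,"ax":0,"ay":0,"az":0}
    - {"dx":0,"dy":0,"dz":-20,"ax":0,"ay":0,"az":0}
    - {"dx":0,"dy":0,"dz":-30,"ax":0,"ay":0,"az":0}
    - {"dx":0,"dy":0,"dz":-30,"ax":0,"ay":0,"az":-0.08}
    - {"dx":0,"dy":0,"dz":-15,"ax":0,"ay":0,"az":-0.13}
    - {"dx":0,"dy":0,"dz":0,"ax":0,"ay":0,"az":-0.14}
    - {"dx":0,"dy":0,"dz":0,"ax":0,"ay":0,"az":-0.13}
    - {"dx":0,"dy":0,"dz":0,"ax":0,"ay":0,"az":-0.09}
    - {"dx":0,"dy":0,"dz":0,"ax":0,"ay":0,"az":0}
    - {"dx":0,"dy":0,"dz":0,"ax":0,"ay":0,"az":0}

```text
time_s: 8.78
ee_pos: [0.5365, 0.4623, 0.1898]
tcp_rot: [[1.0, -0.002, 0.001], [-0.002, -1.0, 0.0], [0.001, -0.0, -1.0]]
contact_force: [0.2, 0.2, 0.3]
opening: 0.0187
```

Run:
```python
from st import *
from h import *
for n in('side','top'):
    c=capture(n); np.savez(n+'2.npz',**c)
s2=load('side2.npz'); T=s2['camera_from_world']
p=T[:3,:3]@np.array([.5364,.462,.145])+T[:3,3]; u=s2['cx']+s2['fx']*p[0]/-p[2]; v=s2['cy']+s2['fy']*p[1]/p[2]; print(u,v)
u,v=int(u),int(v); crop(s2,u-22,v-25,u+23,v+20+5,12,'pics/s2.png'); print(u-22,v-25)
```

```text
8.775 [-0.355  0.554 -0.666  1.478  0.352  1.231 -1.068] [0.5365 0.4623 0.1898] yaw -0.13 [0.16 0.21 0.28] [-0.02 -0.06  0.  ] 0.01873992964889931
223.941626115914 190.30137942403334
201 165
```

View pics/s2.png

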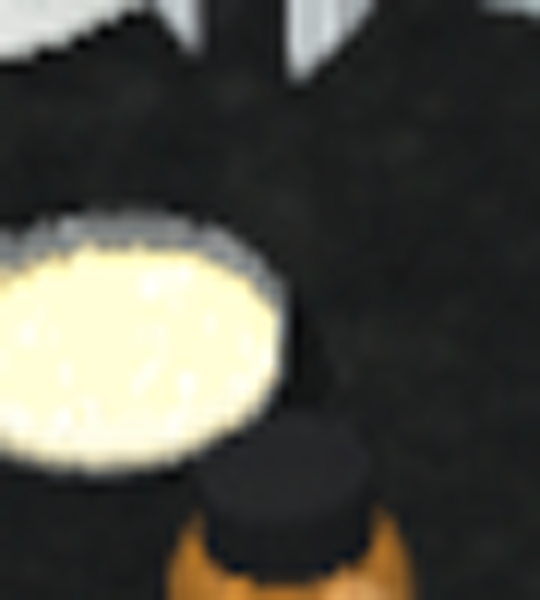

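The crop shows the bottle still standing on the worktop with its cap at about (225,203), and the opening has gone to 19 mm, so the grasp slipped off. I look again.

Run:
```python
from h import *
s2=load('side2.npz');crop(s2,140,120,300,250,5,'pics/s2b.png')
s0=load('side0.npz');t0=load('top0.npz');t2=load('top2.npz')
W=cloud(s2);m=(W[...,2]>.099)&(W[...,2]<.112)&(np.hypot(W[...,0]-.536,W[...,1]-.4615)<.05)
v,u=np.nonzero(m);print(u.mean(),v.mean(),len(u)); print(W[m].mean(0),W[m].max(0),W[m].min(0))
W=cloud(s0);m=(W[...,2]>.099)&(W[...,2]<.112)&(np.hypot(W[...,0]-.536,W[...,1]-.4615)<.05)
v,u=np.nonzero(m);print(u.mean(),v.mean(),len(u)); print(W[m].mean(0),W[m].max(0),W[m].min(0))
# difference per view
d=np.abs(s2['img'].astype(int)-s0['img']).sum(-1); print('diff around bottle',d[200:245,212:240].mean())
crop(s2,210,195,242,245,12,'pics/s2c.png')
crop(t2,150,150,300,270,5,'pics/t2.png')
```

```text
224.21774193548387 203.7741935483871 124
[0.53660814 0.46406724 0.10346306] [0.55655409 0.4828982  0.10713583] [0.51848638 0.44233261 0.0995245 ]
224.2 203.60833333333332 120
[0.5367827  0.46381045 0.10375733] [0.5554506  0.48166746 0.10733075] [0.51858304 0.44303264 0.09956875]
diff around bottle 14.269047619047619
```

View pics/s2b.png

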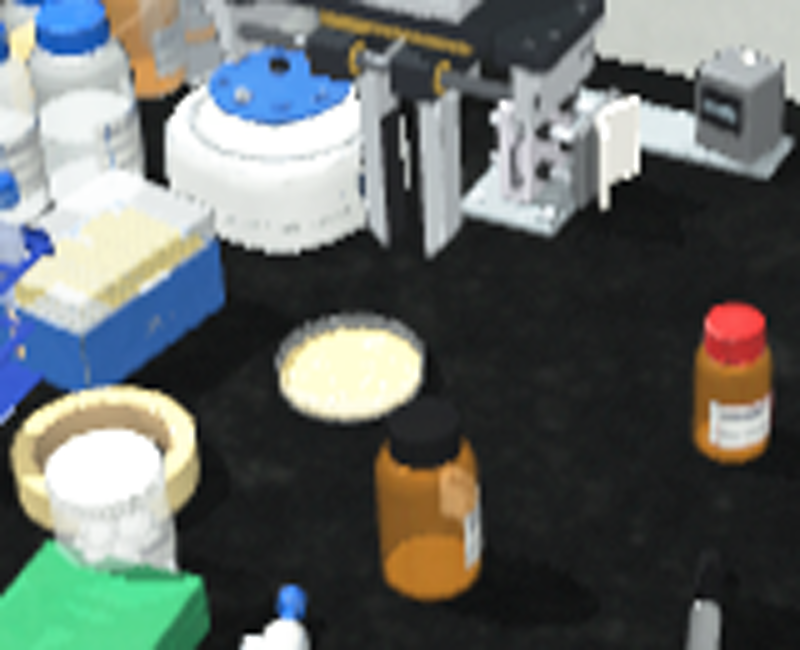

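View pics/s2c.png

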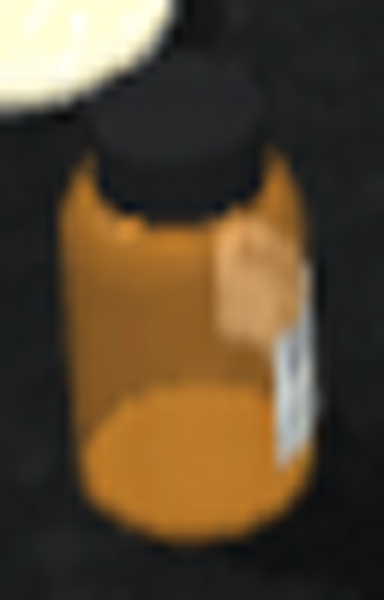

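View pics/t2.png

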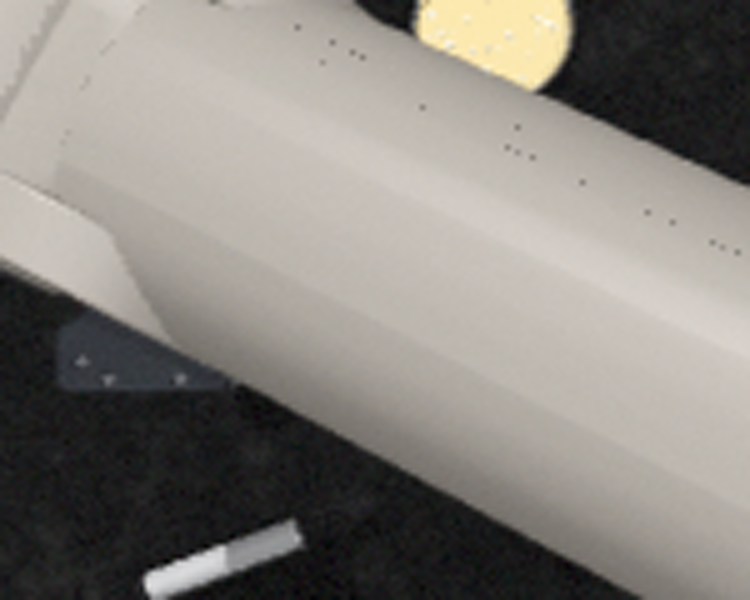

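The bottle is unmoved: cap (224,204) in both side views and the label the same. The lift probably began before grip force had built up. I go back, a bit deeper, close fully and wait longer.

send_rows:
  increments:
    - {"dx":0,"dy":0,"dz":0,"ax":0,"ay":0,"az":0.1}
    - {"dx":0,"dy":0,"dz":0,"ax":0,"ay":0,"az":0.14}
    - {"dx":0,"dy":0,"dz":0,"ax":0,"ay":0,"az":0.14}
    - {"dx":0,"dy":0,"dz":10,"ax":0,"ay":0,"az":0.11}
    - {"dx":0,"dy":0,"dz":10,"ax":0,"ay":0,"az":0.075}
    - {"dx":0,"dy":0,"dz":10,"ax":0,"ay":0,"az":0}
    - {"dx":0,"dy":0,"dz":20,"ax":0,"ay":0,"az":0}
    - {"dx":0,"dy":0,"dz":20,"ax":0,"ay":0,"az":0}
    - {"dx":0,"dy":0,"dz":20,"ax":0,"ay":0,"az":0}
    - {"dx":0,"dy":0,"dz":10,"ax":0,"ay":0,"az":0}
    - {"dx":0,"dy":0,"dz":6,"ax":0,"ay":0,"az":0}
    - {"dx":0,"dy":0,"dz":2,"ax":0,"ay":0,"az":0}
    - {"dx":0,"dy":0,"dz":0,"ax":0,"ay":0,"az":0}
    - {"dx":0,"dy":0,"dz":0,"ax":0,"ay":0,"az":0}
  gripper: 1

```text
time_s: 10.62
ee_pos: [0.5366, 0.4624, 0.0815]
tcp_rot: [[0.845, -0.535, 0.001], [-0.535, -0.845, 0.001], [0.0, -0.001, -1.0]]
contact_force: [0.3, -0.2, 0.2]
opening: 0.0942
```

Run:
```python
from st import *
from h import *
c=capture('side'); np.savez('side3.npz',**c); crop(c,180,130,280,250,5,'pics/s3.png')
```

```text
10.625 [-0.446  0.621 -0.52   1.58   0.344  1.032 -1.628] [0.5366 0.4624 0.0815] yaw -32.38 [ 0.34 -0.16  0.2 ] [-0.05 -0.06 -0.05] 0.09417786741417879
```

View pics/s3.png

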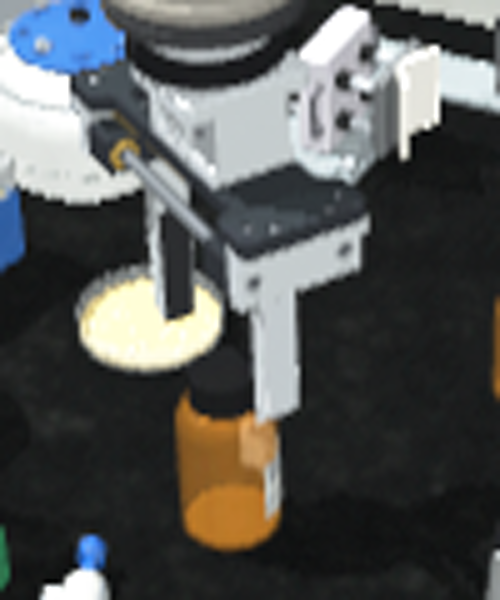

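Run:
```python
from h import *
c=load('side3.npz');T=c['camera_from_world']
def pr(p):
    p=T[:3,:3]@np.array(p)+T[:3,3]; return (c['cx']+c['fx']*p[0]/-p[2]-180)*5,(c['cy']+c['fy']*p[1]/p[2]-130)*5
P=np.array([.5366,.4624,.0815]);x=np.array([.845,-.535,0]);y=np.array([-.535,-.845,0])
for sx in(-.047,.047,-.0595,.0595):
    for sy in(-.008,.008): print(sx,sy,pr(P+sx*x+sy*y))
print('cap c',pr([.5363,.4615,.104]),'base cap',pr([.5363,.4615,.079]))
W=cloud(c)
for u,v in[(270,400),(265,380),(280,330),(178,300),(170,250)]: print(u,v,W[130+v//5,180+u//5])
```

```text
-0.047 -0.008 (np.float64(256.52578254340324), np.float64(455.1391706963982))
-0.047 0.008 (np.float64(283.93125773326585), np.float64(444.13857625960105))
0.047 -0.008 (np.float64(167.73833511146748), np.float64(358.5610421907621))
0.047 0.008 (np.float64(194.25300364115742), np.float64(348.5766642869162))
-0.0595 -0.008 (np.float64(269.0249292655353), np.float64(468.735058778058))
-0.0595 0.008 (np.float64(296.5521221912766), np.float64(457.5874770055597))
0.0595 -0.008 (np.float64(156.58122954842213), np.float64(346.42495307022784))
0.0595 0.008 (np.float64(182.9807104202753), np.float64(336.5648125463835))
cap c (np.float64(223.9515161160773), np.float64(365.3162392353255)) base cap (np.float64(226.07614277338143), np.float64(403.3146531840838))
270 400 [0.48895076 0.49998097 0.1254    ]
265 380 [0.49191232 0.49880529 0.13604151]
280 330 [0.48579008 0.49283098 0.16449103]
178 300 [0.57612083 0.43989641 0.11868644]
170 250 [0.57793826 0.4384241  0.14910918]
```

The open fingertips look about 30 mm higher than the TCP. I compare with the shut-finger picture.

Run:
```python
from h import *
c=load('side2.npz');W=cloud(c)
for u in range(214,234,2):
    col=[(v,*W[v,u].round(3)) for v in range(155,175,2)]
    print(u,[ (a[0],a[1],a[2],a[3]) for a in col if a[3]>.05])
c=load('side3.npz');W=cloud(c)
print()
for u in (213,215,217,231,233,235,237):
    print(u,[ (v,*W[v,u].round(3)) for v in range(180,217,2) if W[v,u,2]>.105])
```

```text
214 [(155, np.float64(0.554), np.float64(0.469), np.float64(0.249)), (157, np.float64(0.554), np.float64(0.469), np.float64(0.244)), (159, np.float64(0.554), np.float64(0.471), np.float64(0.239)), (161, np.float64(0.554), np.float64(0.471), np.float64(0.233)), (163, np.float64(0.555), np.float64(0.47), np.float64(0.227)), (165, np.float64(0.555), np.float64(0.472), np.float64(0.222))]
216 [(155, np.float64(0.55), np.float64(0.467), np.float64(0.249)), (157, np.float64(0.548), np.float64(0.47), np.float64(0.246)), (159, np.float64(0.549), np.float64(0.47), np.float64(0.24)), (161, np.float64(0.548), np.float64(0.472), np.float64(0.235)), (163, np.float64(0.55), np.float64(0.469), np.float64(0.227)), (165, np.float64(0.55), np.float64(0.47), np.float64(0.223)), (167, np.float64(0.551), np.float64(0.469), np.float64(0.215))]
218 [(155, np.float64(0.547), np.float64(0.462), np.float64(0.247)), (157, np.float64(0.543), np.float64(0.469), np.float64(0.247)), (159, np.float64(0.549), np.float64(0.46), np.float64(0.234)), (161, np.float64(0.548), np.float64(0.463), np.float64(0.23)), (163, n
[... 7067 characters left out ...]
, (190, np.float64(0.485), np.float64(0.488), np.float64(0.18)), (192, np.float64(0.485), np.float64(0.488), np.float64(0.174)), (194, np.float64(0.484), np.float64(0.49), np.float64(0.169)), (196, np.float64(0.484), np.float64(0.491), np.float64(0.164)), (198, np.float64(0.484), np.float64(0.491), np.float64(0.158)), (200, np.float64(0.485), np.float64(0.49), np.float64(0.151)), (202, np.float64(0.484), np.float64(0.492), np.float64(0.146)), (204, np.float64(0.486), np.float64(0.49), np.float64(0.138)), (206, np.float64(0.485), np.float64(0.491), np.float64(0.133)), (208, np.float64(0.485), np.float64(0.491), np.float64(0.126)), (210, np.float64(0.486), np.float64(0.49), np.float64(0.119))]
```

In both pictures the visible tips are about 25–30 mm above the reported TCP: z≈0.112 open at TCP 0.0815, and 0.213 nearly shut at TCP 0.190. So the first closing passed just over the cap. I go down another 22 mm and close.

send_rows:
  increments:
    - {"dx":0,"dy":0,"dz":8,"ax":0,"ay":0,"az":0}
    - {"dx":0,"dy":0,"dz":8,"ax":0,"ay":0,"az":0}
    - {"dx":0,"dy":0,"dz":6,"ax":0,"ay":0,"az":0}
    - {"dx":0,"dy":0,"dz":0,"ax":0,"ay":0,"az":0}

```text
time_s: 11.18
ee_pos: [0.536, 0.4619, 0.0581]
tcp_rot: [[0.845, -0.535, -0.001], [-0.535, -0.845, -0.001], [-0.0, 0.001, -1.0]]
contact_force: [-0.0, 0.2, 1.0]
opening: 0.094
```

send_rows:
  increments:
    - {"dx":0,"dy":0,"dz":0,"ax":0,"ay":0,"az":0}
    - {"dx":0,"dy":0,"dz":0,"ax":0,"ay":0,"az":0}
    - {"dx":0,"dy":0,"dz":0,"ax":0,"ay":0,"az":0}
    - {"dx":0,"dy":0,"dz":0,"ax":0,"ay":0,"az":0}
    - {"dx":0,"dy":0,"dz":0,"ax":0,"ay":0,"az":0}
    - {"dx":0,"dy":0,"dz":0,"ax":0,"ay":0,"az":0}
    - {"dx":0,"dy":0,"dz":0,"ax":0,"ay":0,"az":0}
    - {"dx":0,"dy":0,"dz":0,"ax":0,"ay":0,"az":0}
  gripper: 0.2
  grip_force: 50

```text
time_s: 12.18
ee_pos: [0.5364, 0.4621, 0.0589]
tcp_rot: [[0.845, -0.536, 0.0], [-0.536, -0.845, -0.0], [0.0, 0.0, -1.0]]
contact_force: [0.8, 0.4, -0.8]
opening: 0.0372
```

Run:
```python
from st import *
from h import *
c=capture('side'); np.savez('side4.npz',**c); crop(c,180,130,280,250,5,'pics/s4.png')
```

```text
12.175 [-0.451  0.644 -0.512  1.594  0.358  0.997 -1.639] [0.5364 0.4621 0.0589] yaw -32.38 [ 0.83  0.44 -0.79] [-0.07 -0.15  0.02] 0.037153449146789815
```

View pics/s4.png

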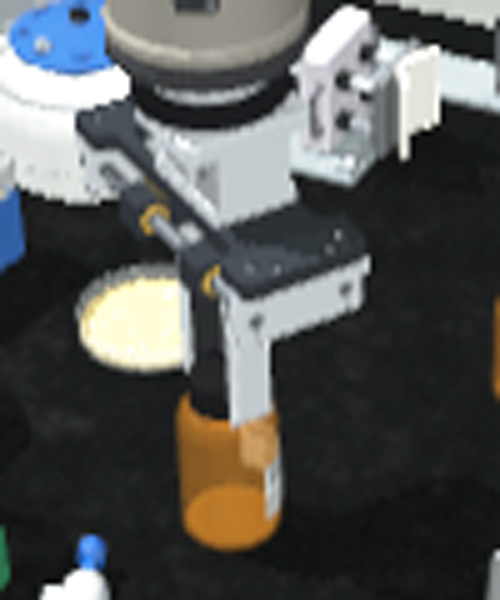

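Opening holds at 37 mm and the fingers sit well down on the cap, near finger tip at (250,425). I lift gently and check.

send_rows:
  increments:
    - {"dx":0,"dy":0,"dz":-3,"ax":0,"ay":0,"az":0}
    - {"dx":0,"dy":0,"dz":-7,"ax":0,"ay":0,"az":0}
    - {"dx":0,"dy":0,"dz":-10,"ax":0,"ay":0,"az":0}
    - {"dx":0,"dy":0,"dz":-10,"ax":0,"ay":0,"az":0}
    - {"dx":0,"dy":0,"dz":0,"ax":0,"ay":0,"az":0}
  grip_force: 60

```text
time_s: 12.85
ee_pos: [0.5368, 0.4627, 0.0903]
tcp_rot: [[0.845, -0.536, 0.001], [-0.536, -0.845, 0.001], [0.001, -0.002, -1.0]]
contact_force: [0.3, 0.2, -2.9]
opening: 0.0368
```

Run:
```python
from st import *
from h import *
c=capture('side'); np.savez('side5.npz',**c); crop(c,180,130,280,250,5,'pics/s5.png')
```

```text
12.85 [-0.444  0.613 -0.523  1.573  0.339  1.045 -1.624] [0.5368 0.4627 0.0903] yaw -32.38 [ 0.26  0.16 -2.94] [-0.05 -0.02 -0.03] 0.036789358654122084
```

View pics/s5.png

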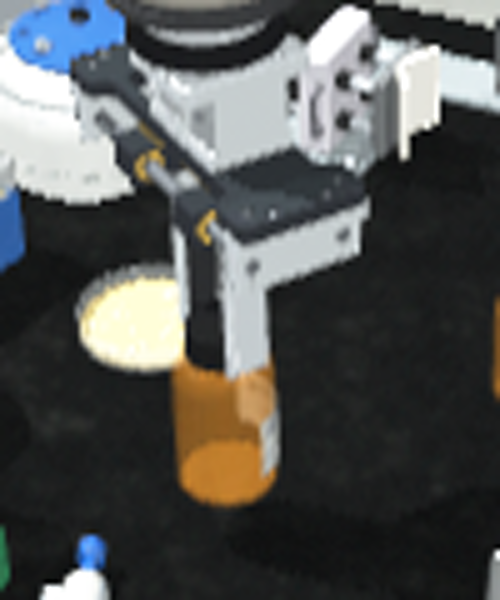

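send_rows:
  increments:
    - {"dx":0,"dy":0,"dz":-15,"ax":0,"ay":0,"az":0}
    - {"dx":0,"dy":0,"dz":-25,"ax":0,"ay":0,"az":-0.06}
    - {"dx":0,"dy":0,"dz":-25,"ax":0,"ay":0,"az":-0.1}
    - {"dx":0,"dy":0,"dz":-15,"ax":0,"ay":0,"az":-0.12}
    - {"dx":0,"dy":0,"dz":0,"ax":0,"ay":0,"az":-0.12}
    - {"dx":0,"dy":0,"dz":0,"ax":0,"ay":0,"az":-0.1}
    - {"dx":0,"dy":0,"dz":0,"ax":0,"ay":0,"az":-0.065}
    - {"dx":0,"dy":0,"dz":0,"ax":0,"ay":0,"az":0}
    - {"dx":0,"dy":0,"dz":0,"ax":0,"ay":0,"az":0}

```text
time_s: 14.02
ee_pos: [0.5364, 0.4622, 0.1693]
tcp_rot: [[1.0, -0.002, 0.0], [-0.002, -1.0, 0.0], [0.0, -0.0, -1.0]]
contact_force: [-0.4, 1.0, -3.2]
opening: 0.0369
```

Run:
```python
from st import *
from h import *
c=capture('side'); np.savez('side6.npz',**c); crop(c,200,130,250,195,9,'pics/s6.png')
```

```text
14.025 [-0.354  0.571 -0.666  1.499  0.367  1.199 -1.078] [0.5364 0.4622 0.1693] yaw -0.09 [-0.43  1.03 -3.21] [ 0.   -0.09  0.03] 0.03692558053848236
```

View pics/s6.png

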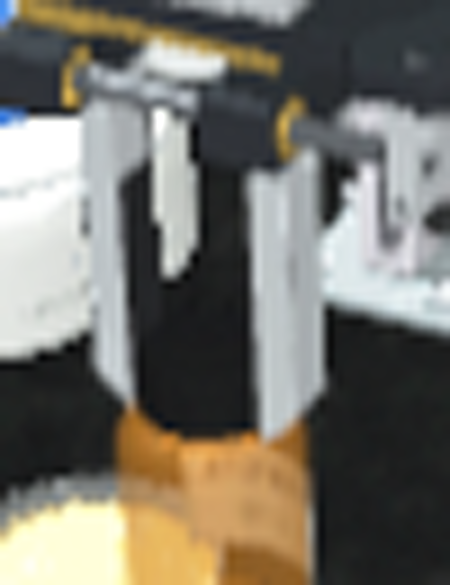

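Run:
```python
from h import *
c=load('side6.npz'); crop(c,208,170,243,212,14,'pics/s6b.png')
```

```text
(no output)
```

View pics/s6b.png

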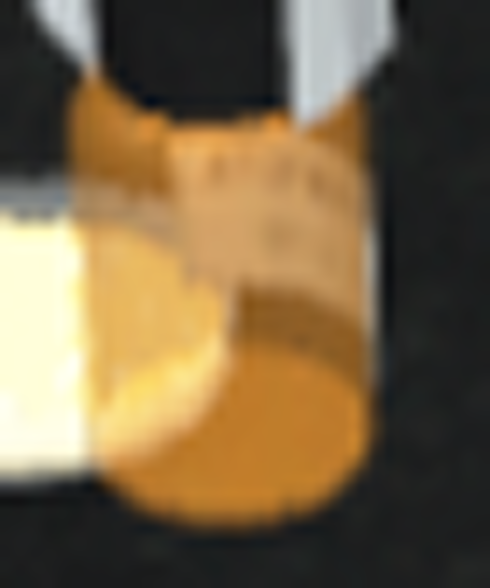

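Run:
```python
from h import *
s=load('side6.npz');rad=.027;C=np.array([.5363,.4617])
def cyl(c,u,v,far):
    T=c['camera_from_world'];Rm=T[:3,:3];oo=-Rm.T@T[:3,3]; d=Rm.T@np.array([(u-c['cx'])/c['fx'],-(v-c['cy'])/c['fy'],-1])
    A=d[:2]@d[:2];e=oo[:2]-C;B=2*e@d[:2];D=B*B-4*A*(e@e-rad**2)
    tt=(-B+(1 if far else -1)*np.sqrt(max(D,0)))/2/A; p=oo+d*tt; return D>0,np.degrees(np.arctan2(*(p[:2]-C)[::-1])),p[2]-.1104
for x,y,f in[(165,140,1),(172,200,1),(180,265,1),(364,250,0),(366,340,0),(368,380,0)]:
    for b in(0,-.6,.6): print(x,y,f,b,cyl(s,208+(x-6.5)/14+b,170+(y-6.5)/14,f))
# body silhouette check (center column)
print([ (208+(x-6.5)/14) for x in (75,372)])
T=s['camera_from_world']
for th in np.radians(range(0,360,5)):
    pass
P=np.array([[*(C+rad*np.array([np.cos(t),np.sin(t)])),.1104+.035] for t in np.linspace(0,6.28,100)]);Q=P@T[:3,:3].T+T[:3,3];u=s['cx']-s['fx']*Q[:,0]/Q[:,2];print(u.min(),u.max())
```

```text
165 140 1 0 (np.True_, np.float64(-37.14015360086988), np.float64(0.050653822648118074))
165 140 1 -0.6 (np.True_, np.float64(-33.634184320092366), np.float64(0.05123488370480961))
165 140 1 0.6 (np.True_, np.float64(-40.56614121707157), np.float64(0.0501471226201326))
172 200 1 0 (np.True_, np.float64(-38.493425530350805), np.float64(0.03706907722100511))
172 200 1 -0.6 (np.True_, np.float64(-34.9984912008061), np.float64(0.03763391803179389))
172 200 1 0.6 (np.True_, np.float64(-41.914077620318224), np.float64(0.03657899877890941))
180 265 1 0 (np.True_, np.float64(-40.137162439667506), np.float64(0.022134808468800282))
180 265 1 -0.6 (np.True_, np.float64(-36.65545438050465), np.float64(0.022677386039963))
180 265 1 0.6 (np.True_, np.float64(-43.55130632148436), np.float64(0.02166735762440891))
364 250 0 0 (np.True_, np.float64(-177.79482575618076), np.float64(0.05112126498697872))
364 250 0 -0.6 (np.True_, np.float64(175.89731103116307), np.float64(0.05308089790784559))
364 250 0 0.6 (np.True_, np.float64(-169.56126914173961), np.float64(0.04842804752244073))
366 340 0 0 (np.True_, np.float64(-179.21908397372601), np.float64(0.03168252988508852))
366 340 0 -0.6 (np.True_, np.float64(174.6641556022901), np.float64(0.03361184340463802))
366 340 0 0.6 (np.True_, np.float64(-171.45719958133247), np.float64(0.029100913128830508))
368 380 0 0 (np.True_, np.float64(-178.949982517315), np.float64(0.022629441518361493))
368 380 0 -0.6 (np.True_, np.float64(174.86363872100313), np.float64(0.024608011830855647))
368 380 0 0.6 (np.True_, np.float64(-171.04755300455642), np.float64(0.019964064683512472))
[212.89285714285714, 234.10714285714286]
213.2616216905261 234.77980655048106
```

Label edges now read about -40° and -175°, so the middle is at about -107° against the wanted -104.6°. I add 1° and carry it over to a stand-off in front of the V.

send_rows:
  increments:
    - {"dx":0,"dy":15,"dz":0,"ax":0,"ay":0,"az":-0.017}
    - {"dx":0,"dy":35,"dz":0,"ax":0,"ay":0,"az":0}
    - {"dx":0,"dy":45,"dz":0,"ax":0,"ay":0,"az":0}
    - {"dx":0,"dy":45,"dz":0,"ax":0,"ay":0,"az":0}
    - {"dx":0,"dy":45,"dz":0,"ax":0,"ay":0,"az":0}
    - {"dx":0,"dy":45,"dz":0,"ax":0,"ay":0,"az":0}
    - {"dx":0,"dy":45,"dz":0,"ax":0,"ay":0,"az":0}
    - {"dx":0,"dy":40,"dz":0,"ax":0,"ay":0,"az":0}
    - {"dx":0,"dy":30,"dz":0,"ax":0,"ay":0,"az":0}
    - {"dx":0,"dy":15,"dz":0,"ax":0,"ay":0,"az":0}
    - {"dx":0,"dy":0,"dz":0,"ax":0,"ay":0,"az":0}
    - {"dx":0,"dy":0,"dz":0,"ax":0,"ay":0,"az":0}

```text
time_s: 15.58
ee_pos: [0.542, 0.1036, 0.169]
tcp_rot: [[1.0, 0.018, 0.0], [0.018, -1.0, 0.001], [0.0, -0.001, -1.0]]
contact_force: [0.4, 0.3, -2.8]
opening: 0.0371
```

Run:
```python
from st import *
from h import *
print(delta(s['tcp_rot'],s['ee_pos'],[.537,.0975,.062],np.radians(0.9)))
c=capture('side'); np.savez('side7.npz',**c); crop(c,200,90,330,190,6,'pics/s7.png')
```

```text
15.575 [ 0.25   0.304 -0.664  1.864  0.214  1.045 -0.481] [0.542  0.1036 0.169 ] yaw 1.05 [ 0.38  0.28 -2.82] [-0.01 -0.09 -0.01] 0.0370517983068204
(array([ -5.16224269,   6.07990649, 107.01879574]), array([-0.00061727, -0.00018865,  0.00262101]))
```

View pics/s7.png

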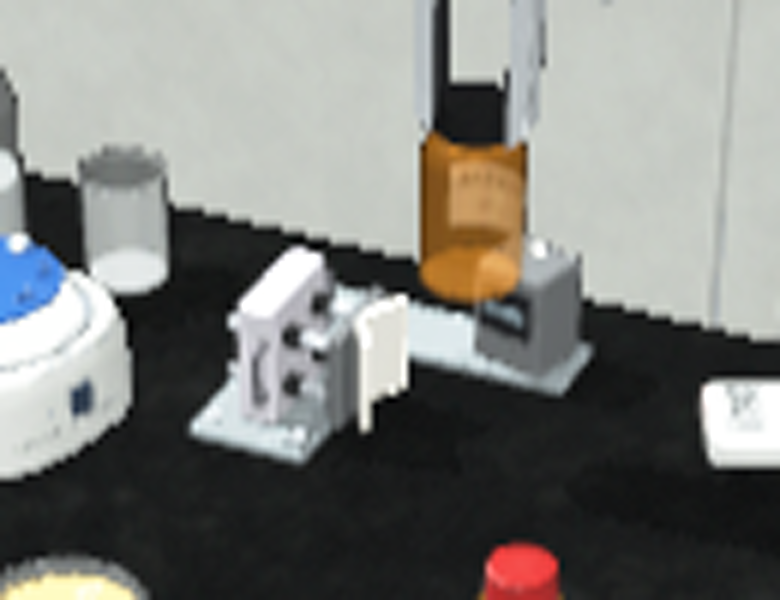

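send_rows:
  increments:
    - {"dx":-5,"dy":6,"dz":10,"ax":0,"ay":0,"az":0.002}
    - {"dx":0,"dy":0,"dz":20,"ax":0,"ay":0,"az":0}
    - {"dx":0,"dy":0,"dz":25,"ax":0,"ay":0,"az":0}
    - {"dx":0,"dy":0,"dz":25,"ax":0,"ay":0,"az":0}
    - {"dx":0,"dy":0,"dz":14,"ax":0,"ay":0,"az":0}
    - {"dx":0,"dy":0,"dz":7,"ax":0,"ay":0,"az":0}
    - {"dx":0,"dy":0,"dz":2,"ax":0,"ay":0,"az":0}
    - {"dx":0,"dy":0,"dz":0,"ax":0,"ay":0,"az":0}
    - {"dx":0,"dy":0,"dz":0,"ax":0,"ay":0,"az":0}

```text
time_s: 16.75
ee_pos: [0.5377, 0.0962, 0.0665]
tcp_rot: [[1.0, 0.015, 0.001], [0.015, -1.0, 0.0], [0.001, -0.0, -1.0]]
contact_force: [0.6, -0.5, -2.9]
opening: 0.037
```

Run:
```python
from st import *
from h import *
print(delta(s['tcp_rot'],s['ee_pos'],[.5729,.0977,.059],np.radians(0.9)))
c=capture('side'); np.savez('side8.npz',**c); crop(c,220,90,340,190,6,'pics/s8.png')
```

```text
16.75 [ 0.209  0.419 -0.617  1.969  0.319  0.849 -0.566] [0.5377 0.0962 0.0665] yaw 0.85 [ 0.65 -0.52 -2.86] [-0.02 -0.13 -0.01] 0.03698056956525404
(array([35.255427 , -0.9365511,  7.5106363]), array([-0.00010799, -0.00092567, -0.0008736 ]))
```

View pics/s8.png

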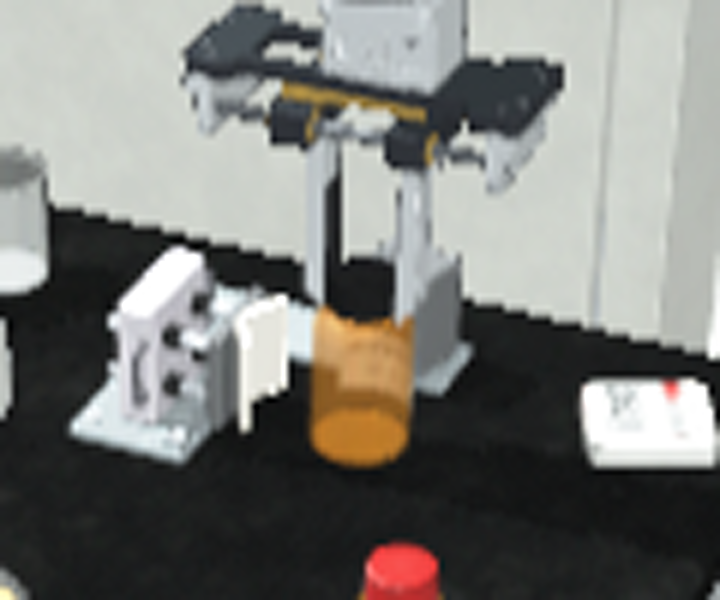

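The bottle is upright just above the worktop, with the V's edge at (262,350) ahead of it. Next is touchdown.

send_rows:
  increments:
    - {"dx":0,"dy":-1,"dz":4,"ax":0,"ay":0,"az":0}
    - {"dx":0,"dy":0,"dz":2,"ax":0,"ay":0,"az":0}
    - {"dx":0,"dy":0,"dz":1,"ax":0,"ay":0,"az":0}
    - {"dx":0,"dy":0,"dz":0,"ax":0,"ay":0,"az":0}

```text
time_s: 17.3
ee_pos: [0.5372, 0.0972, 0.0589]
tcp_rot: [[1.0, 0.015, -0.0], [0.015, -1.0, 0.0], [-0.0, -0.0, -1.0]]
contact_force: [-0.7, 0.4, -2.5]
opening: 0.0371
```

```bash
python3 st.py
```

```text
17.3 [ 0.203  0.429 -0.613  1.974  0.328  0.836 -0.575] [0.5372 0.0972 0.0589] yaw 0.86 [-0.71  0.37 -2.46] [-0.01  0.04  0.01] 0.0371073677107182
```

send_rows:
  increments:
    - {"dx":6,"dy":0,"dz":0,"ax":0,"ay":0,"az":0}
    - {"dx":10,"dy":0,"dz":0,"ax":0,"ay":0,"az":0}
    - {"dx":8,"dy":0,"dz":0,"ax":0,"ay":0,"az":0}
    - {"dx":4,"dy":0,"dz":0,"ax":0,"ay":0,"az":0}
    - {"dx":0,"dy":0,"dz":0.7,"ax":0,"ay":0,"az":0}
    - {"dx":0,"dy":0,"dz":0,"ax":0,"ay":0,"az":0}

```text
time_s: 18.05
ee_pos: [0.5659, 0.0978, 0.0588]
tcp_rot: [[1.0, 0.015, 0.001], [0.015, -1.0, 0.0], [0.001, -0.0, -1.0]]
contact_force: [-0.3, -0.2, 5.6]
opening: 0.037
```

```bash
python3 st.py
```

```text
18.05 [ 0.193  0.468 -0.6    1.913  0.342  0.862 -0.567] [0.5659 0.0978 0.0588] yaw 0.86 [-0.26 -0.24  5.59] [-0.18  0.17  0.  ] 0.037044174841999344
```

send_rows:
  increments:
    - {"dx":0,"dy":0,"dz":-0.6,"ax":0,"ay":0,"az":0}
    - {"dx":2,"dy":0,"dz":0,"ax":0,"ay":0,"az":0}
    - {"dx":2,"dy":0,"dz":0,"ax":0,"ay":0,"az":0}
    - {"dx":2,"dy":0,"dz":0,"ax":0,"ay":0,"az":0}
    - {"dx":0,"dy":0,"dz":0,"ax":0,"ay":0,"az":0}
    - {"dx":0,"dy":0,"dz":0,"ax":0,"ay":0,"az":0}

```text
time_s: 18.8
ee_pos: [0.5714, 0.0977, 0.0588]
tcp_rot: [[1.0, 0.015, 0.0], [0.015, -1.0, 0.0], [0.0, -0.0, -1.0]]
contact_force: [-1.4, -0.3, 1.5]
opening: 0.0368
```

```bash
python3 st.py
```

```text
18.8 [ 0.191  0.476 -0.597  1.9    0.344  0.868 -0.565] [0.5714 0.0977 0.0588] yaw 0.86 [-1.41 -0.28  1.51] [-0.08  0.58 -0.  ] 0.03679597533680658
```

send_rows:
  increments:
    - {"dx":1.5,"dy":0,"dz":0,"ax":0,"ay":0,"az":0}
    - {"dx":1.5,"dy":0,"dz":0,"ax":0,"ay":0,"az":0}
    - {"dx":1,"dy":0,"dz":0,"ax":0,"ay":0,"az":0}
    - {"dx":0,"dy":0,"dz":0,"ax":0,"ay":0,"az":0}
    - {"dx":0,"dy":0,"dz":0,"ax":0,"ay":0,"az":0}

```text
time_s: 19.42
ee_pos: [0.5751, 0.0978, 0.0587]
tcp_rot: [[1.0, 0.015, -0.0], [0.015, -1.0, 0.0], [-0.0, -0.0, -1.0]]
contact_force: [-4.4, -1.1, 3.0]
opening: 0.0376
```

```bash
python3 st.py
```

```text
19.425 [ 0.19   0.481 -0.595  1.892  0.346  0.872 -0.564] [0.5751 0.0978 0.0587] yaw 0.86 [-4.43 -1.12  3.  ] [-0.11  1.51 -0.02] 0.03758202324031725
```

Run:
```python
from st import *
from h import *
for n in('side','top'):
    c=capture(n); np.savez(n+'9.npz',**c)
s0=load('side0.npz');s9=load('side9.npz')
a=s0['img'][115:165,230:290,::-1];b=s9['img'][115:165,230:290,::-1]
cv2.imwrite('pics/s9.png',cv2.resize(np.vstack([a,b]),None,fx=6,fy=6,interpolation=cv2.INTER_CUBIC))
crop(load('top9.npz'),300,120,400,220,5,'pics/t9.png')
```

```text
19.425 [ 0.19   0.481 -0.595  1.892  0.346  0.872 -0.564] [0.5751 0.0978 0.0587] yaw 0.86 [-4.43 -1.12  3.  ] [-0.11  1.51 -0.02] 0.03758202324031725
```

View pics/s9.png

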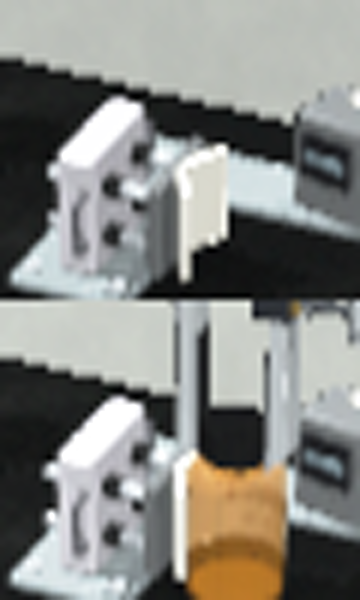

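View pics/t9.png

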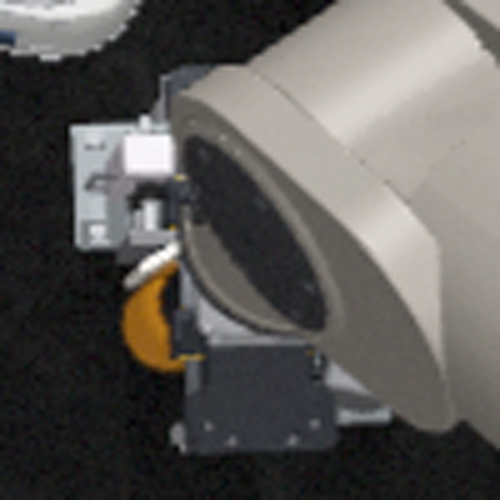

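send_rows:
  increments:
    - {"dx":0,"dy":0,"dz":-0.5,"ax":0,"ay":0,"az":0}
    - {"dx":1.5,"dy":0,"dz":0,"ax":0,"ay":0,"az":0}
    - {"dx":1.5,"dy":0,"dz":0,"ax":0,"ay":0,"az":0}
    - {"dx":1,"dy":0,"dz":0,"ax":0,"ay":0,"az":0}
    - {"dx":0,"dy":0,"dz":0,"ax":0,"ay":0,"az":0}
    - {"dx":0,"dy":0,"dz":0,"ax":0,"ay":0,"az":0}

```text
time_s: 20.27
ee_pos: [0.5791, 0.0978, 0.0592]
tcp_rot: [[1.0, 0.015, -0.0], [0.015, -1.0, -0.0], [-0.0, 0.0, -1.0]]
contact_force: [-3.0, -0.5, -3.0]
opening: 0.0371
```

```bash
cat > f.py <<'E'
from st import *
from h import *
F=[]
for i in range(4):
    c=capture('side'); F.append(np.r_[telemetry.get_state()['contact_force'],telemetry.get_state()['ee_pos']])
print(np.array(F).round(4)); print('mean',np.mean(F,0).round(4))
np.savez('sideA.npz',**c)
# wing edge sub-pixel vs slack picture
s0=load('side0.npz')
def edge(c,v,u0=250,u1=264):
    g=c['img'][v].astype(float).sum(-1); g=g[u0:u1]; i=np.argmax(np.diff(g)); d=np.diff(g)[max(i-2,0):i+3]; d=np.clip(d,0,None); return u0+.5+max(i-2,0)+(d@np.arange(len(d)))/d.sum()
print('edge',[ (v,round(edge(s0,v),2),round(edge(c,v),2)) for v in range(144,161,2)])
a=s0['img'][115:165,230:290,::-1];b=c['img'][115:165,230:290,::-1]
cv2.imwrite('pics/sA%d.png'%(s['time_s']*100),cv2.resize(np.vstack([a,b]),None,fx=6,fy=6,interpolation=cv2.INTER_CUBIC))
T=c['camera_from_world']
def pr(p):
    p=T[:3,:3]@np.array(p)+T[:3,3]; return c['cx']+c['fx']*p[0]/-p[2],c['cy']+c['fy']*p[1]/p[2]
A=pr([.5899,.1215,.04]);B=pr([.5999,.1215,.04]); print('10mm shift px',np.subtract(B,A),A)
# bottle axis from depth: body points z .02-.06
W=cloud(c); m=(W[...,2]>.015)&(W[...,2]<.06)&(np.hypot(W[...,0]-.575,W[...,1]-.098)<.04)
im=c['img'].astype(int); m&=(im[...,0]>im[...,2]+50)
w=W[m]; 
from scipy.optimize import least_squares
for lo,hi in((.015,.06),(.015,.035),(.04,.06)):
    q=w[(w[:,2]>lo)&(w[:,2]<hi)]
    r=least_squares(lambda p:np.hypot(q[:,0]-p[0],q[:,1]-p[1])-.027,[.575,.098],loss='soft_l1',f_scale=.001); print('axis',lo,hi,len(q),r.x.round(4))
E
python3 f.py
```

```text
20.275 [ 0.189  0.486 -0.594  1.882  0.347  0.877 -0.562] [0.5791 0.0978 0.0592] yaw 0.86 [-2.97 -0.47 -3.04] [-0.28  1.05 -0.01] 0.037068062296705936
[[-3.8067 -1.1378 -2.8663  0.5791  0.0978  0.0592]
 [-3.644  -1.1556 -4.0103  0.5791  0.0978  0.0592]
 [-3.6237 -0.2483 -3.7976  0.5791  0.0978  0.0592]
 [-2.9202 -0.6965 -5.1932  0.5791  0.0978  0.0592]]
mean [-3.4986 -0.8095 -3.9668  0.5791  0.0978  0.0592]
edge [(144, np.float64(258.82), np.float64(257.5)), (146, np.float64(259.16), np.float64(257.35)), (148, np.float64(259.3), np.float64(257.37)), (150, np.float64(259.28), np.float64(257.38)), (152, np.float64(259.25), np.float64(257.37)), (154, np.float64(259.24), np.float64(257.39)), (156, np.float64(259.26), np.float64(257.41)), (158, np.float64(259.37), np.float64(257.37)), (160, np.float64(259.37), np.float64(257.66))]
10mm shift px [-2.86060316 -0.71041662] (np.float64(261.68384623018414), np.float64(154.559851965507))
axis 0.015 0.06 189 [0.58   0.0965]
axis 0.015 0.035 82 [0.5801 0.0971]
axis 0.04 0.06 82 [0.5795 0.0959]
```

Force (3.5 N), wing-edge shift (1.9 px ≈ 6.6 mm) and TCP (6.2 mm) agree: V is about 6.3 mm back. I set it down the last few tenths and advance 3.7 mm.

send_rows:
  increments:
    - {"dx":0.7,"dy":0,"dz":0.2,"ax":0,"ay":0,"az":0}
    - {"dx":1,"dy":0,"dz":0.2,"ax":0,"ay":0,"az":0}
    - {"dx":1,"dy":0,"dz":0.2,"ax":0,"ay":0,"az":0}
    - {"dx":1,"dy":0,"dz":0,"ax":0,"ay":0,"az":0}
    - {"dx":0,"dy":0,"dz":0,"ax":0,"ay":0,"az":0}
    - {"dx":0,"dy":0,"dz":0,"ax":0,"ay":0,"az":0}

```text
time_s: 21.22
ee_pos: [0.5827, 0.0977, 0.0588]
tcp_rot: [[1.0, 0.015, -0.001], [0.015, -1.0, -0.0], [-0.001, 0.0, -1.0]]
contact_force: [-7.0, -2.5, 2.6]
opening: 0.0366
```

```bash
python3 f.py; ls pics
```

```text
21.225 [ 0.188  0.492 -0.592  1.874  0.349  0.88  -0.561] [0.5827 0.0977 0.0588] yaw 0.85 [-6.95 -2.47  2.58] [-0.6   2.01  0.03] 0.036603871817093354
[[-6.1009 -2.0928  1.7901  0.5828  0.0977  0.0588]
 [-6.5552 -2.1598  2.0032  0.5827  0.0977  0.0588]
 [-6.6588 -2.0243  2.2409  0.5827  0.0977  0.0588]
 [-6.8955 -2.5752  2.0564  0.5827  0.0977  0.0588]]
mean [-6.5526 -2.213   2.0226  0.5827  0.0977  0.0588]
edge [(144, np.float64(258.82), np.float64(256.5)), (146, np.float64(259.16), np.float64(256.36)), (148, np.float64(259.3), np.float64(256.37)), (150, np.float64(259.28), np.float64(256.39)), (152, np.float64(259.25), np.float64(256.41)), (154, np.float64(259.24), np.float64(256.4)), (156, np.float64(259.26), np.float64(256.38)), (158, np.float64(259.37), np.float64(256.21)), (160, np.float64(259.37), np.float64(256.68))]
10mm shift px [-2.86060316 -0.71041662] (np.float64(261.68384623018414), np.float64(154.559851965507))
axis 0.015 0.06 190 [0.5833 0.0969]
axis 0.015 0.035 85 [0.5837 0.0972]
axis 0.04 0.06 82 [0.5828 0.0968]
s2.png
s2b.png
s2c.png
s3.png
s4.png
s5.png
s6.png
s6b.png
s7.png
s8.png
s9.png
sA2027.png
sA2122.png
s_bot.png
s_lab.png
s_st.png
side0.png
side1.png
t2.png
t9.png
t_bot.png
t_lab.png
t_st.png
top0.png
```

send_rows:
  increments:
    - {"dx":0,"dy":0.4,"dz":0,"ax":0,"ay":0,"az":0}
    - {"dx":0,"dy":0,"dz":0,"ax":0,"ay":0,"az":0}
    - {"dx":0,"dy":0,"dz":0,"ax":0,"ay":0,"az":0}

```text
time_s: 21.8
ee_pos: [0.5827, 0.0975, 0.0588]
tcp_rot: [[1.0, 0.015, -0.0], [0.015, -1.0, -0.0], [-0.0, 0.0, -1.0]]
contact_force: [-5.4, -1.1, 1.2]
opening: 0.0368
```

```bash
python3 f.py
python3 - <<'E'
from h import *
c=load('sideA.npz');crop(c,255,110,305,172,9,'pics/fin.png')
a=load('side0.npz'); d=np.abs(a['img'].astype(int)-c['img']).sum(-1)>60; print('short',d[178:215,275:297].mean(),'timer',d[150:170,315:342].mean(),'petri',d[180:208,193:226].mean(),'marker',d[235:268,272:288].mean())
E
```

```text
21.8 [ 0.188  0.492 -0.592  1.875  0.349  0.88  -0.56 ] [0.5827 0.0975 0.0588] yaw 0.85 [-5.39 -1.05  1.16] [-0.4   1.98  0.02] 0.03677904795220639
[[-6.1139 -1.3386  1.4395  0.5827  0.0975  0.0588]
 [-7.256  -1.4605  0.8742  0.5827  0.0975  0.0588]
 [-6.0483 -1.4411  1.2505  0.5828  0.0975  0.0588]
 [-6.3169 -2.5525  1.0211  0.5827  0.0975  0.0588]]
mean [-6.4338 -1.6982  1.1463  0.5827  0.0975  0.0588]
edge [(144, np.float64(258.82), np.float64(256.5)), (146, np.float64(259.16), np.float64(256.36)), (148, np.float64(259.3), np.float64(256.39)), (150, np.float64(259.28), np.float64(256.39)), (152, np.float64(259.25), np.float64(256.41)), (154, np.float64(259.24), np.float64(256.37)), (156, np.float64(259.26), np.float64(256.39)), (158, np.float64(259.37), np.float64(256.17)), (160, np.float64(259.37), np.float64(256.68))]
10mm shift px [-2.86060316 -0.71041662] (np.float64(261.68384623018414), np.float64(154.559851965507))
axis 0.015 0.06 189 [0.584 0.097]
axis 0.015 0.035 87 [0.5838 0.0964]
axis 0.04 0.06 86 [0.5841 0.0975]
short 0.0 timer 0.007407407407407408 petri 0.012987012987012988 marker 0.0
```

View pics/fin.png

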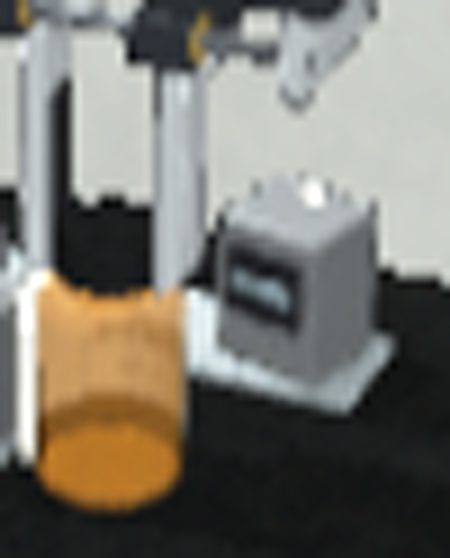

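The picture shows the bottle upright in the V, wing edge at (28,380), with the label on the reader's side. The V is 10 mm back and steady, so I hand in.

```bash
python3 -c "
from workcell import order
print(order.job_done())"
```

```text
the job is handed in; nothing more can be done
None
```

I took the taller, dark-capped brown bottle by its cap, turned it about 33.5° so its label faces the reader, and stood it in the V. I handed the job in at about 22 s, while still holding it pressed.

**The first grasp failed.** The visible fingertips are about 25 mm higher than the reported TCP, so the fingers closed at the very top of the cap and slipped off. The bottle did not move, and the second, lower grasp held.

**Last checks before handing in:**
- **V travel:** the V's wing edge in the camera image gives about 10.1 mm and the TCP about 9.8 mm. The bottle axis from depth gives 10.4 to 11.1 mm.
- **Press force:** about 6.4 N, which includes some friction from the worktop. A sideways force of about 1.7 N was left.
- **Standing:** the bottle presses on the worktop with about 4 N, allowing for its weight, and the upper and lower body fits agree within 1 mm.
- **Label:** two measurements differed by 2 to 4°, so I added a 1° correction between them. I estimate the label is within about 3° of facing the reader. In the final picture the label's edges were too hidden by the V to measure again.
- **Other things:** the short bottle, timer, petri dish and marker look unchanged in the side view.

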